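# Seat the new drill-table insert and lock it with the turn-button

## Robot

A 6-joint arm with a two-finger parallel gripper is mounted at the origin on the work surface. World frame = base frame: x ahead of the robot, y to its left, z up, the work surface at z = 0. Lengths are in m, angles in rad, forces in N, time in s.
With the tool pointing down it reaches from about 0.275 to 0.725 m from the base axis. Payload 5.6 kg.
Tool frame: the origin (TCP) lies between the finger pads; the fingertips stand 11 mm ahead of it and the grasp point (between the pads) lies 8 mm behind it (env.tip_reach is the distance from the TCP to the fingertips, in m); x points along the fingers, y is the direction in which the jaws open and shut, and the axes are right-handed (so a half turn about x gives the same grasp; the last joint's range is limited). The gripper opens to 85 mm and grips with 20 to 120 N. Pads are 22 mm wide; open, the fingers measure 114 mm over their backs; the gripper's body (76 mm by 85 mm) begins 54 mm behind the grasp point. The pads swing forward as they close: fully open they stand 13 mm farther back than shut.
Start: joints at [-0.891, 0.255, 0.108, 0, -1.424, -0.285], TCP at [0.212, -0.508, 0.242] pointing down, gripper open.
Joint ranges: [-2.95, 2.95], [-1.21, 1.97], [-1.09, 1.5], [-2.87, 1.71], [-2.94, -0.07], [-3.05, 3.05]. Speed limits (rad/s): [2.57, 2.57, 3.14, 3.14, 3.14, 3.14].

## Interface

Orientations are given as a unit quaternion [w, x, y, z].
In Python, from cell import env gives the robot as it stands.
- The arm moves only by the tool servo_tool, never from a script. Its argument "deltas" is a list of rows, each a list of 7 numbers: the turn, a rotation vector about the world's x, y, z in degrees, then the shift along the world's x, y, z in mm, then the finger opening in mm, from 0 to 85.4. In form: [[ax, ay, az, tx, ty, tz, hand], ...]. A call has 1 to 8 rows; each row shifts and turns the pose as measured when the row begins; what a row does not reach is not made up. A row lasts 1/12 s, in which the tool goes at most 41.7 mm and 7.16 degrees, less where a joint would pass 70% of its speed; a pose out of reach is approached as far as the arm can. A call is refused whole if a number of a shift passes 41.7 or a number of a turn 7.16, either way. A call with a gripper value outside its range is refused whole. The fingers move at their own pace and stop on an object; "force" is the grip in N (left out, the last holds). Time passes only in rows, so rows that do not move let the fingers close. It gives the time, the measured TCP pose, the force and the opening at its end, in the units of the state.
- env.read_state(): the state, without advancing time (a new reading comes with each control period).
- env.camera(name): name is "scene" or "top" or "wrist"; returns the picture (384x512x3 uint8, blue, green, red); there is no depth.
- env.calibration(name): a dict with "K" (3x3 intrinsics, pixels), "k1" (the pictures are not rectified: a ray, as slopes to the right and down, at radius r is drawn at 1 + k1 r^2 times it, then the intrinsics apply), "R" (3x3) and "t" (3): a world point X has camera coordinates R X + t. Camera axes: x right, y down, z forward; pixel columns grow to the right and rows downward; lengths in m; the calibration is good to about 2 mm. A picture is of the moment at which its call begins: read the wrist's pose just before it. calibration takes no time and is no camera call; for the wrist camera it gives the pose at the moment of the call.
- env.finish_job(): hands the job in, once; it reports no verdict.
The state is a dict: "t": time; "q": joint angles; "joint_velocities": joint speeds; "joint_efforts": joint torques, N m; "eef_pos": TCP position; "orientation": TCP orientation; "wrist_force": force on the tool from outside, world axes, zero at the start; "wrist_torque": the same for the moment, N m; "finger_gap": finger opening in m.
Only numpy, scipy, OpenCV 4.12 (cv2) and the standard library are available. Lean on these libraries where they do the work, as an engineer would, in place of code of your own. Each camera call takes 0.05 s, during which the arm holds its last target. There are 200 camera calls.

## Task

With the fingertips, push the plain blue insert disc across the drill-table board until it drops into the round recess and lies flat and flush with the board, then push the red turn-button round against its stop so that it points over the insert and locks it in. Slide the insert, do not lift it off the board, and leave the worn brown insert and the other things on the bench where they are.

Things in the scene. Friction and masses are not known exactly. Their poses are not given: they have to be found in the camera images.
- board: fixed plywood drill-press table board on the bench, 300 x 380 x 30 mm. Origin on the bench under the recess centre; x points to its far edge, y to its left, z up. It spans x -130 to +170 and y -190 to +190 mm; its top face is 30 mm above the bench. A fence along y at x = 145 to 167 mm stands 34 mm above the top face (its two knobs 52 mm). The aluminium strips are flush.
- recess (a point): centre of the recess mouth, level with the board's top face, axes as the board's. The recess is round, 70 mm in diameter, 12 mm deep, flat-bottomed, with a dark floor.
- new_insert_center (a point): centre (half-way up) of the new insert: a plain blue plastic disc 66 mm in diameter and 12 mm thick, about 60 g, lying loose on the board to the left or right of the recess (6 mm above the top face; 6 mm below the recess mouth when seated, with its top flush). Free to slide.
- worn_insert_center (a point): centre (half-way up) of the worn insert: a brown disc of the same 66 x 12 mm with black drill holes, lying loose on the board on the other side of the recess. To be left alone.
- turn_button (a joint): angle (rad) of the red turn-button: 0 against its stop, pointing at the recess centre (board -x), over the insert; grows counter-clockwise seen from above (pi/2: points to board -y) up to a stop at 2.2. Starts at 1.5 to 2.0, clear of the recess; turns by light friction (about 1 N at its tip) and stays where it is left.
- button_pivot (a point): on the upright pivot of the turn-button, 54 mm beyond the recess centre (board x = 54 mm, y = 0), half-way up the bar (9 mm above the board's top face). The red bar is 18 mm wide, spans 3 to 15 mm above the top face (so it passes over a flush insert), and reaches 49 mm from the pivot one way and 11 mm the other.
- button_tip (a point): on the turn-button's centre line, 44 mm from the pivot (5 mm short of its end), half-way up the bar
- glue: loose yellow glue bottle standing on the bench beside the board, 56 mm in diameter, 150 mm tall; origin at the centre of its underside. To be left alone.
- screw_jar: loose glass jar with a black lid standing on the bench beside the board, 70 mm in diameter, 80 mm tall; origin at the centre of its underside. To be left alone.
- tape: loose yellow tape measure standing on the bench beside the board, 70 x 40 x 62 mm; origin at the centre of its underside. To be left alone.
- offcut: loose wooden offcut lying on the bench beside the board, 140 x 45 x 40 mm; origin at the centre of its underside. To be left alone.
There are look-alikes about, which are no part of the job. Of the things shaped like the part that bears new_insert_center, the blue one is meant.

How it is judged:
On the way, in this order (a step that is already met when the one before it is completed fails the run):
1. the blue insert lies flat and flush in the recess while the turn-button is still clear of it (horizontal distance between new_insert_center and recess below 0.004 m and z of new_insert_center in the frame of recess below -0.0045 m and angle between new_insert_center's own z axis and vertical below 0.05 rad and value of joint turn_button above 0.9 rad), for 0.2 s.
2. the turn-button points over the insert (value of joint turn_button below 0.2 rad), for 0.2 s.
At the end, for the whole second after the job is handed in: The blue insert lies in the recess, its centre within 4 mm of the recess centre, flush within 1.5 mm and flat within 0.05 rad, at rest; the turn-button stands within 0.2 rad of its stop, over the insert; the worn insert is within 15 mm of where it lay (horizontal distance between new_insert_center and recess below 0.004 m and z of new_insert_center in the frame of recess below -0.0045 m and angle between new_insert_center's own z axis and vertical below 0.05 rad and value of joint turn_button below 0.2 rad and distance of worn_insert_center from where it was at the start of the episode below 0.015 m and linear speed of new_insert below 0.02 m/s); the robot touches nothing.
It fails at once if the blue insert is lifted more than 8 mm off the board (z of new_insert_center in the frame of recess above 0.014 m).
It fails at once if the blue insert is pushed off the board (z of new_insert_center in the frame of recess below -0.015 m).
It fails at once if the worn insert is moved or lifted by more than 15 mm (distance of worn_insert_center from where it was at the start of the episode above 0.015 m).
It fails at once if a thing standing on the bench is knocked or moved by more than 20 mm (distance of any of glue, screw_jar, tape, offcut from where it was at the start of the episode above 0.02 m).
It also fails if it takes over 54 s, if anything falls off the work surface, if the arm or the gripper's body presses on something with over 40 N, if the wrist force passes 120 N, or if a joint passes its speed limit or range.

## Working session

There is one attempt and no reset: what is moved stays moved. The work goes in short steps, Python scripts to look and compute and a tool call to move; the robot and the scene stay as the last step left them, time stands still between calls to the robot, and variables do not carry over. Pictures are saved under pics/ and viewed, about 8 in all and at most 12, crops included, and the job is handed in when it is done.

Besides the shell and the picture viewer there is one more tool, called after ">>>" by a JSON object that holds its "op" and its "data", one argument or row to a line. servo_tool: Moves the arm, as the interface text tells. Its arguments: {"type":"object","properties":{"deltas":{"type":"array"},"force":{"type":"number"}},"required":["deltas"]}

```bash
mkdir -p pics; ls; cat > h.py <<'E'
import numpy as np,cv2
from cell import env
def ray(c,uv):
    K=np.array(c["K"]);R=np.array(c["R"]);t=np.array(c["t"])
    d=np.array([(uv[0]-K[0,2])/K[0,0],(uv[1]-K[1,2])/K[1,1]]);s=d.copy()
    for _ in range(20): s=d/(1+c["k1"]*(s@s))
    return -R.T@t, R.T@np.array([s[0],s[1],1])
def onz(c,uv,z):
    o,d=ray(c,uv); return o+d*(z-o[2])/d[2]
def proj(c,X):
    p=np.array(c["R"])@np.array(X)+np.array(c["t"]);s=p[:2]/p[2];s=s*(1+c["k1"]*(s@s));K=np.array(c["K"])
    return s*[K[0,0],K[1,1]]+[K[0,2],K[1,2]]
def blobs(im,lo,hi,amin=60):
    h=cv2.cvtColor(im,cv2.COLOR_BGR2HSV);m=cv2.inRange(h,lo,hi)
    cs,_=cv2.findContours(m,cv2.RETR_EXTERNAL,cv2.CHAIN_APPROX_NONE)
    return sorted([c for c in cs if cv2.contourArea(c)>amin],key=cv2.contourArea,reverse=True)
E
python3 - <<'E'
from h import *
s=env.read_state();print(s['t'],s['eef_pos'],s['orientation'],s['wrist_force'])
a=env.camera("top");b=env.camera("scene")
cv2.imwrite("pics/top.png",a);cv2.imwrite("pics/scene.png",b)
c=env.calibration("top")
for n,lo,hi in [("blue",(95,100,50),(130,255,255)),("red",(0,150,80),(8,255,255)),("red2",(172,150,80),(180,255,255))]:
    for k in blobs(a,lo,hi):
        (x,y),w,an=cv2.minAreaRect(k);print(n,x,y,w,an,cv2.contourArea(k),onz(c,(x,y),.042))
E
```

```text
pics
0.0 [ 0.21140936 -0.50722571  0.24139652] [ 0.69322033 -0.13800721  0.69353486  0.13931612] [-0.30871133  0.27734123 -0.43505618]
blue 374.0 33.5 (37.0, 36.0) 90.0 1232.5 [ 1.00116723 -0.36466483  0.042     ]
blue 259.5 30.0 (38.0, 35.0) 90.0 959.0 [0.99914238 0.01630626 0.042     ]
blue 124.95001220703125 37.349998474121094 (46.16925048828125, 19.28989028930664) 71.56504821777344 605.5 [0.97147764 0.46102584 0.042     ]
blue 113.9137954711914 49.03446960449219 (31.939598083496094, 24.32608985900879) 68.19859313964844 355.5 [0.93045703 0.49526464 0.042     ]
blue 224.5 176.5 (19.0, 19.0) 90.0 295.5 [0.5115544  0.11764074 0.042     ]
blue 92.55046844482422 43.334861755371094 (34.67331314086914, 9.86561107635498) 73.3007583618164 281.0 [0.95221912 0.57065921 0.042     ]
red 298.5 29.5 (39.0, 37.0) 90.0 1342.0 [ 1.00448297 -0.11200088  0.042     ]
red 428.136962890625 198.69863891601562 (30.430702209472656, 7.724717617034912) 69.44395446777344 180.0 [ 0.45247992 -0.5291974   0.042     ]
red 259.61767578125 151.97059631347656 (5.578319072723389, 14.794672966003418) 75.96376037597656 62.0 [0.59086836 0.00957872 0.042     ]
```

View pics/top.png

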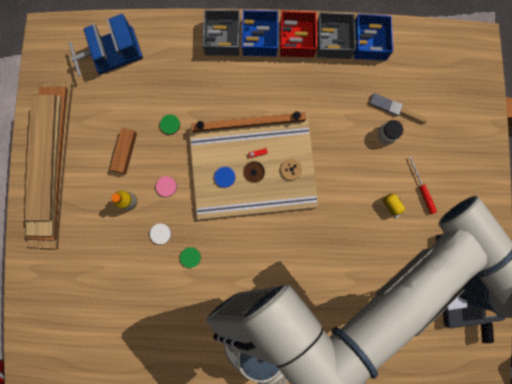

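View pics/scene.png

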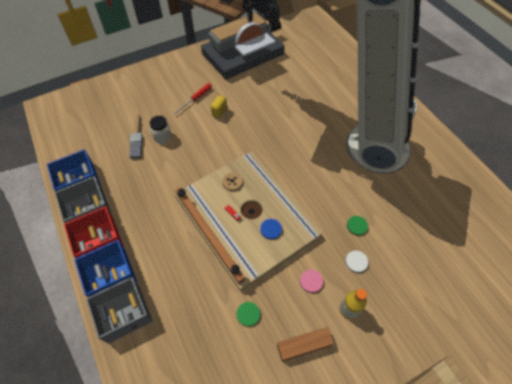

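The top view shows the plain blue disc on the board at (224,176), the recess at (254,172), the holed brown worn insert at (291,169) and the red button at (258,153). The green, pink and white discs lie on the bench, and the blue bins at the rear aren't discs. The blue disc left of the recess is therefore the one meant.

```bash
python3 - <<'E'
from h import *
from scipy.spatial.transform import Rotation as Ro
s=env.read_state();q=s['orientation'];R=Ro.from_quat([*q[1:],q[0]]).as_matrix();print(R.round(3))
c=env.calibration("top")
for n,uv,z in [("rec",(254.5,172),.03),("worn",(291,169.5),.042),("s1",(197,213),.03),("s2",(315,201),.03),("s3",(191,141),.03),("s4",(310,126),.03)]: print(n,onz(c,uv,z))
w=env.calibration("wrist");Rw=np.array(w["R"]);print("cam pos",-Rw.T@w["t"],Rw.round(2),w["K"])
E
```

```text
[[-0.001 -0.385  0.923]
 [ 0.002  0.923  0.385]
 [-1.     0.002 -0.   ]]
rec [0.528961   0.02455065 0.03      ]
worn [ 0.53714434 -0.0892665   0.042     ]
s1 [0.39708357 0.20170652 0.03      ]
s2 [ 0.44064941 -0.16652689  0.03      ]
s3 [0.6250664  0.22772637 0.03      ]
s4 [ 0.68063845 -0.15018092  0.03      ]
cam pos [ 0.14665538 -0.5348745   0.37333939] [[-0.39  0.92  0.  ]
 [ 0.89  0.37  0.28]
 [ 0.25  0.11 -0.96]] [[337.12503754   0.         253.23260531]
 [  0.         337.12503754 188.73985259]
 [  0.           0.           1.        ]]
```

>>> {"op": "servo_tool", "data": {
  "deltas": [
    [0, 0, 4, 18, 32, 0, 40],
    [0, 0, 4, 18, 32, 0, 40],
    [0, 0, 4, 18, 32, 0, 40],
    [0, 0, 4, 18, 32, 0, 40],
    [0, 0, 4, 18, 32, 0, 40],
    [0, 0, 4, 18, 32, 0, 40],
    [0, 0, 4, 18, 32, 0, 40],
    [0, 0, 4, 18, 32, 0, 40]
  ]
}}

```text
t: 0.77
eef_pos: [0.3539, -0.2436, 0.2358]
orientation: [0.624, -0.325, 0.629, 0.331]
wrist_force: [1.2, -0.5, -0.3]
finger_gap: 0.0399
```

>>> {"op": "servo_tool", "data": {
  "deltas": [
    [0, 0, 5, 18, 32, 0, 40],
    [0, 0, 5, 18, 32, 0, 40],
    [0, 0, 5, 18, 32, 0, 40],
    [0, 0, 5, 18, 32, 0, 40],
    [0, 0, 5, 18, 32, 0, 40],
    [0, 0, 5, 18, 32, 0, 40],
    [0, 0, 5, 18, 32, 0, 40],
    [0, 0, 5, 18, 32, 0, 40]
  ]
}}

```text
t: 1.43
eef_pos: [0.4994, 0.0279, 0.2345]
orientation: [0.463, -0.528, 0.471, 0.534]
wrist_force: [1.2, 0.0, 0.3]
finger_gap: 0.04
```

```bash
cat > look.py <<'E'
from h import *
from scipy.spatial.transform import Rotation as Ro
import sys
def look(name):
    c=env.calibration("wrist");a=env.camera("wrist");cv2.imwrite("pics/%s.png"%name,a)
    s=env.read_state();q=s['orientation'];R=Ro.from_quat([*q[1:],q[0]]).as_matrix()
    print("t",s['t'],"tcp",s['eef_pos'].round(4),"yaw of tool y",np.degrees(np.arctan2(R[1,1],R[0,1])).round(2),"tilt",R[:,0].round(3))
    for n,lo,hi,z in [("blue",(100,150,50),(125,255,255),.042),("red",(0,150,90),(8,255,255),.045),("dark",(0,0,0),(30,255,75),.03)]:
        for k in blobs(a,lo,hi,400)[:4]:
            P=np.array([onz(c,p[0]+0.0,z)[:2] for p in k],np.float32)
            (x,y),r=cv2.minEnclosingCircle(P); rr=cv2.minAreaRect(P)
            print(n,"px",k[:,0].mean(0).round(),"circ",round(x,4),round(y,4),round(r,4),"rect",np.round(cv2.boxPoints(rr),4).tolist())
    return a,c
if __name__=="__main__": look(sys.argv[1])
E
python3 look.py w1
```

```text
t 1.4833 tcp [0.5021 0.0325 0.2334] yaw of tool y -172.14 tilt [-0.013 -0.002 -1.   ]
blue px [230. 245.] circ 0.5106 0.1148 0.034 rect [[0.4708000123500824, 0.1379999965429306], [0.48980000615119934, 0.07329999655485153], [0.5437999963760376, 0.08919999748468399], [0.5246999859809875, 0.15389999747276306]]
red px [160. 146.] circ 0.5881 0.0143 0.0303 rect [[0.571399986743927, 0.0406000018119812], [0.5874999761581421, -0.01640000008046627], [0.6043999791145325, -0.011599999852478504], [0.5882999897003174, 0.04540000110864639]]
dark px [ 65. 143.] circ 0.6828 0.0488 0.1488 rect [[0.6550999879837036, 0.1949000060558319], [0.6919000148773193, -0.09960000216960907], [0.7106000185012817, -0.09730000048875809], [0.673799991607666, 0.1973000019788742]]
```

View pics/w1.png

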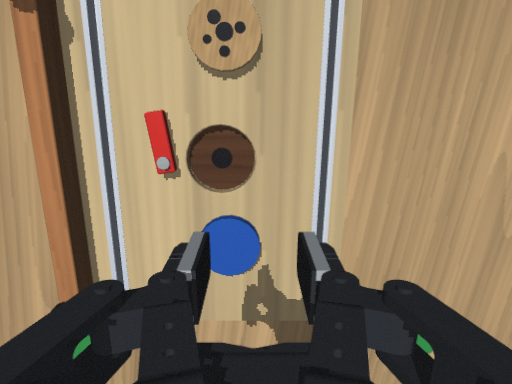

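Viewed close up, the plain blue disc is at (230,245), the recess at (221,158), the holed worn insert at (225,32), and the button has its pivot at (163,163) and points up to (155,113).

```bash
python3 - <<'E'
from h import *
a=cv2.imread("pics/w1.png");c=env.calibration("wrist")
for n,p in [("L1",(92,3)),("L2",(115,240)),("R1",(334,3)),("R2",(319,230))]: print(n,onz(c,p,.03).round(4))
h=cv2.cvtColor(a,cv2.COLOR_BGR2HSV);print(h[175,205],h[140,275])
m=(h[...,2]<115).astype(np.uint8);m[:, :180]=0;m[:,262:]=0;m[:115]=0;m[200:]=0
k=max(cv2.findContours(m,0,cv2.CHAIN_APPROX_NONE)[0],key=cv2.contourArea)
P=np.array([onz(c,p[0]*1.0,.03)[:2] for p in k],np.float32)
print("recess",cv2.minEnclosingCircle(P),cv2.boundingRect(k))
print("pivot",onz(c,(163,163),.045),"tip",onz(c,(154,111),.045))
b=blobs(a,(100,150,50),(125,255,255),400)[0][:,0]
b=b[b[:,0]>209]  # right of the finger
P=np.array([onz(c,p*1.0,.042)[:2] for p in b]);A=np.c_[2*P,np.ones(len(P))];x=np.linalg.lstsq(A,(P**2).sum(1),rcond=None)[0]
print("blue fit",x[:2],np.sqrt(x[2]+x[:2]@x[:2]))
E
```

```text
L1 [ 0.6623 -0.0948  0.03  ]
L2 [0.6353 0.1342 0.03  ]
R1 [ 0.4472 -0.1248  0.03  ]
R2 [0.4189 0.0935 0.03  ]
[ 12 132  85] [ 20  82 180]
recess ((0.5323393940925598, 0.03087717853486538), 0.034787971526384354) (186, 125, 69, 65)
pivot [0.5860053  0.03915157 0.045     ] tip [ 0.5974972  -0.00874621  0.045     ]
blue fit [0.51187958 0.11870606] 0.03189772449342107
```

>>> {"op": "servo_tool", "data": {
  "deltas": [
    [0, -0.7, 1, -1, 24, -10, 40],
    [0, 0, 1, -1, 24, -20, 40],
    [0, 0, 1, -1, 24, -24, 40],
    [0, 0, 1, -1, 24, -24, 40],
    [0, 0, 1, -1, 24, -24, 40],
    [0, 0, 0.5, -1, 24, -24, 40],
    [0, 0, 0, 0, 0, 0, 40]
  ]
}}

```text
t: 2.07
eef_pos: [0.4958, 0.1853, 0.1005]
orientation: [-0.435, 0.557, -0.437, -0.556]
wrist_force: [-0.7, -0.2, 0.2]
finger_gap: 0.0396
```

```bash
python3 - <<'E'
from h import *
print(env.tip_reach)
E
python3 look.py w2 | grep -v dark
```

```text
0.011
t 2.1167 tcp [0.4967 0.1842 0.1025] yaw of tool y -166.18 tilt [ 0.002 -0.003 -1.   ]
blue px [255.  90.] circ 0.511 0.1165 0.0326 rect [[0.47200000286102295, 0.14010000228881836], [0.48739999532699585, 0.07750000059604645], [0.550000011920929, 0.09300000220537186], [0.534600019454956, 0.15549999475479126]]
```

>>> {"op": "servo_tool", "data": {
  "deltas": [
    [0, 0, 0, -1, 0, -20, 40],
    [0, 0, 0, -1, 0, -20, 40],
    [0, 0, 0, 0, 0, -8, 40],
    [0, 0, 0, 0, 0, -3, 40],
    [0, 0, 0, 0, 0, 0, 40]
  ]
}}

```text
t: 2.53
eef_pos: [0.4967, 0.1833, 0.0529]
orientation: [-0.437, 0.559, -0.436, -0.554]
wrist_force: [-0.3, 0.2, 1.3]
finger_gap: 0.04
```

>>> {"op": "servo_tool", "data": {
  "deltas": [
    [0, 0, 0, 0, 0, -2, 40],
    [0, 0, 0, 0, 0, -2, 40]
  ]
}}

```text
t: 2.7
eef_pos: [0.4983, 0.1833, 0.051]
orientation: [-0.438, 0.559, -0.435, -0.554]
wrist_force: [0.1, -0.7, -0.2]
finger_gap: 0.04
```

>>> {"op": "servo_tool", "data": {
  "deltas": [
    [0, 0, 0, 0, 0, -2, 40],
    [0, 0, 0, 0, 0, 0, 40]
  ]
}}

```text
t: 2.87
eef_pos: [0.4992, 0.1834, 0.0501]
orientation: [-0.439, 0.559, -0.434, -0.553]
wrist_force: [-0.2, 0.1, -0.1]
finger_gap: 0.04
```

>>> {"op": "servo_tool", "data": {
  "deltas": [
    [0, 0, 0, -1, 0, -3, 40],
    [0, 0, 0, -1, 0, -2, 40]
  ]
}}

```text
t: 3.03
eef_pos: [0.498, 0.1838, 0.046]
orientation: [-0.44, 0.56, -0.433, -0.553]
wrist_force: [0.2, 0.1, -0.2]
finger_gap: 0.0403
```

>>> {"op": "servo_tool", "data": {
  "deltas": [
    [0, 0, 0, -1, 0, -2, 40],
    [0, 0, 0, -1, 0, -2, 40]
  ]
}}

```text
t: 3.2
eef_pos: [0.4959, 0.1839, 0.0419]
orientation: [-0.44, 0.56, -0.433, -0.553]
wrist_force: [0.5, -0.9, -1.0]
finger_gap: 0.04
```

>>> {"op": "servo_tool", "data": {
  "deltas": [
    [0, 0, 0, 0, 0, -2, 40],
    [0, 0, 0, 0, 0, 0, 40]
  ]
}}

```text
t: 3.37
eef_pos: [0.4956, 0.184, 0.0399]
orientation: [-0.44, 0.56, -0.433, -0.553]
wrist_force: [0.1, -0.4, 2.2]
finger_gap: 0.0405
```

>>> {"op": "servo_tool", "data": {
  "deltas": [
    [0, 0, 0, 0, 0, 3, 40],
    [0, 0, 0, 2.5, -10, 0.5, 40],
    [0, 0, 0, 2.5, -10, 0, 40],
    [0, 0, 0, 2.5, -10, 0, 40],
    [0, 0, 0, 2, -8, 0, 40],
    [0, 0, 0, 2, -8, 0, 40],
    [0, 0, 0, 2, -8, 0, 40],
    [0, 0, 0, 0, 0, 0, 40]
  ]
}}

```text
t: 4.03
eef_pos: [0.5101, 0.124, 0.0432]
orientation: [-0.44, 0.56, -0.433, -0.553]
wrist_force: [-1.0, -0.6, -0.1]
finger_gap: 0.0403
```

```bash
python3 look.py w3 | grep -v dark
```

```text
t 4.0833 tcp [0.51   0.1245 0.0432] yaw of tool y -166.22 tilt [ 0.014  0.001 -1.   ]
blue px [253. 170.] circ 0.5187 0.0872 0.0329 rect [[0.47380000352859497, 0.0949999988079071], [0.5110999941825867, 0.041999999433755875], [0.5638999938964844, 0.07919999957084656], [0.5264999866485596, 0.13220000267028809]]
red px [114.  11.] circ 0.5808 0.0393 0.0091 rect [[0.5710999965667725, 0.04190000146627426], [0.5727999806404114, 0.0348999984562397], [0.589900016784668, 0.03889999911189079], [0.5881999731063843, 0.045899998396635056]]
```

View pics/w3.png

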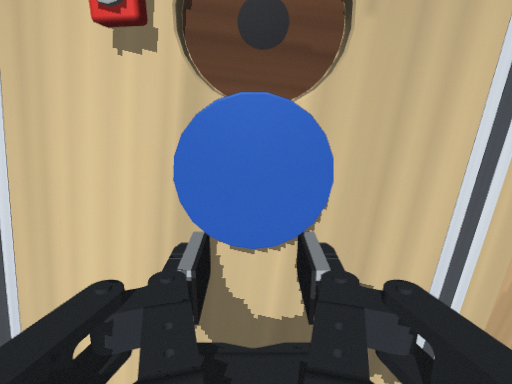

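The disc sits centred between the two fingers at (253,170), and the recess lies ahead at about (264,10). I'll refine the recess centre from its rim in this picture.

```bash
python3 - <<'E'
from h import *
a=cv2.imread("pics/w3.png");c=env.calibration("wrist")
print(proj(c,(.5323,.0309,.03)))
h=cv2.cvtColor(a,cv2.COLOR_BGR2HSV)
m=((h[...,2]<125)&((h[...,0]<30))).astype(np.uint8);m[:,:165]=0;m[:,365:]=0;m[110:]=0
pts=[]
for r in range(3,88,4):
    x=np.where(m[r])[0]; 
    if len(x): pts+= [(x.min(),r),(x.max(),r)]; print(r,x.min(),x.max(),end=' | ')
P=np.array([onz(c,p,.03)[:2] for p in pts]);A=np.c_[2*P,np.ones(len(P))];x=np.linalg.lstsq(A,(P**2).sum(1),rcond=None)[0]
print("\nfit",x[:2],np.sqrt(x[2]+x[:2]@x[:2]))
E
```

```text
[253.86833385  24.09836126]
3 175 352 | 7 175 352 | 11 175 351 | 15 176 351 | 19 176 351 | 23 176 350 | 27 177 350 | 31 177 349 | 35 178 348 | 39 180 347 | 43 181 345 | 47 182 344 | 51 184 343 | 55 185 341 | 59 188 338 | 63 190 336 | 67 193 333 | 71 195 331 | 75 198 327 | 79 202 323 | 83 206 319 | 87 211 315 | 
fit [0.52955403 0.02690769] 0.034512903753528834
```

>>> {"op": "servo_tool", "data": {
  "deltas": [
    [0, 0.8, 0, 1.5, -8, 0, 40],
    [0, 0, 0, 1.5, -8, 0, 40],
    [0, 0, 0, 1.5, -8, 0, 40],
    [0, 0, 0, 1.5, -8, 0, 40],
    [0, 0, 0, 1.5, -8, 0, 40],
    [0, 0, 0, 1, -6, 0, 40],
    [0, 0, 0, 1, -5, 0, 40],
    [0, 0, 0, 0, 0, 0, 40]
  ]
}}

```text
t: 4.75
eef_pos: [0.5202, 0.0696, 0.0431]
orientation: [0.437, -0.556, 0.436, 0.557]
wrist_force: [-0.0, 0.2, 0.6]
finger_gap: 0.04
```

```bash
python3 look.py w4 | grep -v dark
```

```text
t 4.8 tcp [0.5201 0.0699 0.0431] yaw of tool y -166.23 tilt [ 0.     0.002 -1.   ]
blue px [254. 166.] circ 0.5289 0.0312 0.0327 rect [[0.4950999915599823, 0.061000000685453415], [0.5001000165939331, -0.003599999938160181], [0.5629000067710876, 0.0013000000035390258], [0.5579000115394592, 0.06589999794960022]]
red px [112.  97.] circ 0.5877 0.0145 0.0302 rect [[0.5713000297546387, 0.0406000018119812], [0.5864999890327454, -0.016300000250339508], [0.6039999723434448, -0.011599999852478504], [0.588699996471405, 0.04529999941587448]]
```

View pics/w4.png

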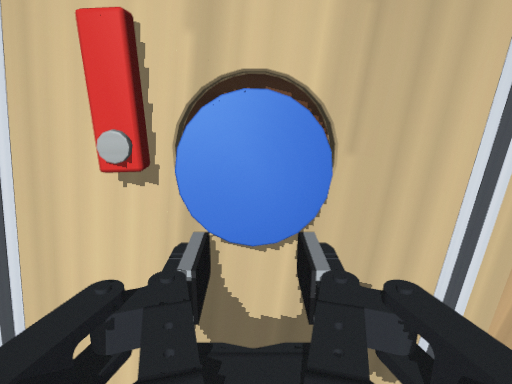

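The disc is at (254,166) over the recess rim at (255,150), about 6 mm short and laterally centred. I'll push straight on.

>>> {"op": "servo_tool", "data": {
  "deltas": [
    [0, 0, 0, 0.7, -3, 0, 40],
    [0, 0, 0, 0.7, -3, 0, 40],
    [0, 0, 0, 0.3, -1.5, 0, 40],
    [0, 0, 0, 0, 0, 0, 40]
  ]
}}

```text
t: 5.13
eef_pos: [0.5218, 0.0621, 0.043]
orientation: [0.437, -0.556, 0.436, 0.557]
wrist_force: [0.2, 0.5, 0.3]
finger_gap: 0.0402
```

```bash
python3 look.py w5 | grep -v dark
```

```text
t 5.1833 tcp [0.5218 0.0622 0.0431] yaw of tool y -166.2 tilt [ 0.     0.002 -1.   ]
blue px [253. 169.] circ 0.5303 0.0243 0.0301 rect [[0.4968999922275543, -0.001500000013038516], [0.5558000206947327, -0.009100000374019146], [0.5634999871253967, 0.05009999871253967], [0.5044999718666077, 0.05779999867081642]]
red px [114. 117.] circ 0.5874 0.0144 0.0302 rect [[0.5702000260353088, 0.040300000458955765], [0.5853999853134155, -0.016699999570846558], [0.6040999889373779, -0.011699999682605267], [0.5889000296592712, 0.04529999941587448]]
```

View pics/w5.png

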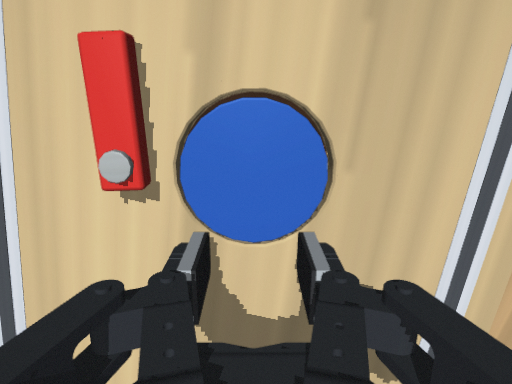

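The blue disc has dropped and lies centred in the recess at (253,169) with an even gap around it. The button is still at about 1.7 rad. Next I'll lift, close the fingers and go behind the button.

>>> {"op": "servo_tool", "data": {
  "deltas": [
    [0, 0, 0, 0, 0, 30, 40],
    [0, 0, 0, 0, 0, 30, 0],
    [0, 0, 0, 25, -14, 0, 0],
    [0, 0, 0, 25, -14, 0, 0],
    [0, 0, 0, 25, -14, 0, 0],
    [0, 0, 0, 25, -14, 0, 0],
    [0, 0, 0, 0, 0, 0, 0],
    [0, 0, 0, 0, 0, 0, 0]
  ]
}}

```text
t: 5.85
eef_pos: [0.6247, 0.0045, 0.1065]
orientation: [0.435, -0.557, 0.435, 0.557]
wrist_force: [0.2, -0.4, 0.1]
finger_gap: -0.0002
```

```bash
python3 look.py w6 | grep -v dark
```

```text
t 5.9 tcp [0.6244 0.0046 0.1064] yaw of tool y -165.94 tilt [ 0.     0.001 -1.   ]
blue px [378. 259.] circ 0.5368 0.0208 0.0319 rect [[0.5001000165939331, -0.004000000189989805], [0.5622000098228455, -0.015599999576807022], [0.5716000199317932, 0.034699998795986176], [0.5095000267028809, 0.046300001442432404]]
red px [305. 242.] circ 0.5893 0.0132 0.0317 rect [[0.5723000168800354, 0.04019999876618385], [0.5889999866485596, -0.018799999728798866], [0.6060000061988831, -0.013899999670684338], [0.5892999768257141, 0.045099999755620956]]
```

View pics/w6.png

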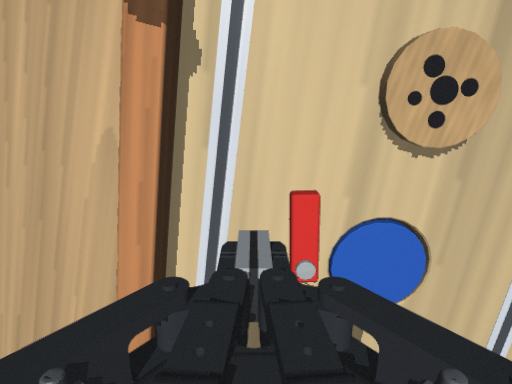

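The closed fingers stand on the far side of the red bar at (305,237), and the insert is seated at (378,259). Descending.

>>> {"op": "servo_tool", "data": {
  "deltas": [
    [0, 0, 0, 0, 0, -20, 0],
    [0, 0, 0, 0, 0, -20, 0],
    [0, 0, 0, 0, 0, -10, 0],
    [0, 0, 0, 0, 0, -5, 0],
    [0, 0, 0, 0, 0, 0, 0]
  ]
}}

```text
t: 6.32
eef_pos: [0.6225, 0.0067, 0.0509]
orientation: [-0.435, 0.558, -0.434, -0.558]
wrist_force: [0.1, 0.6, -0.6]
finger_gap: -0.0001
```

>>> {"op": "servo_tool", "data": {
  "deltas": [
    [0, 0, 0, -6, -3.5, 0, 0],
    [0, 0, 0, -6, -3.5, 0, 0],
    [0, 0, 0, -6, -3.5, 0, 0],
    [0, 0, 0, -6, -2, 0, 0],
    [0, 0, 0, -6, -2, 0, 0],
    [0, 0, 0, -6, -2, 0, 0]
  ]
}}

```text
t: 6.82
eef_pos: [0.587, -0.0098, 0.0555]
orientation: [-0.437, 0.561, -0.43, -0.556]
wrist_force: [2.1, -0.2, 0.2]
finger_gap: -0.0003
```

>>> {"op": "servo_tool", "data": {
  "deltas": [
    [0, 0, 0, 2, 0, -4, 0],
    [0, 0, 0, 0, 0, -2, 0]
  ]
}}

```text
t: 6.98
eef_pos: [0.588, -0.0106, 0.0508]
orientation: [-0.437, 0.562, -0.43, -0.555]
wrist_force: [1.9, -0.4, 1.3]
finger_gap: -0.0
```

```bash
python3 look.py w7 | grep -v dark
```

```text
t 7.0333 tcp [ 0.5879 -0.0106  0.0506] yaw of tool y -165.68 tilt [ 0.013  0.002 -1.   ]
blue px [353. 282.] circ 0.536 -0.0011 0.0228 rect [[0.5133000016212463, -0.00139999995008111], [0.5135999917984009, -0.014299999922513962], [0.5590000152587891, -0.013399999588727951], [0.5587000250816345, -0.00039999998989515007]]
red px [298. 264.] circ 0.568 -0.0105 0.011 rect [[0.555400013923645, -0.00860000029206276], [0.5715000033378601, -0.022700000554323196], [0.5781000256538391, -0.015200000256299973], [0.5619999766349792, -0.0010000000474974513]]
```

View pics/w7.png

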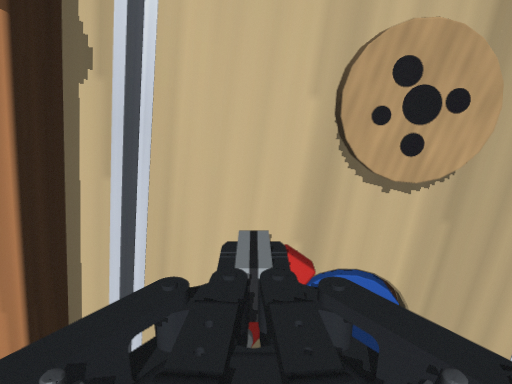

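The bar (tip at (300,264)) is turning ahead of the fingers, and the insert is still seated. Continuing round the arc.

>>> {"op": "servo_tool", "data": {
  "deltas": [
    [0, 0.7, 0, -6, 0.5, 0, 0],
    [0, 0, 0, -6, 0.5, -0.5, 0],
    [0, 0, 0, -6, 1, -0.5, 0],
    [0, 0, 0, -5, 2, -0.5, 0],
    [0, 0, 0, -5, 3, -0.5, 0]
  ]
}}

```text
t: 7.45
eef_pos: [0.5591, -0.0036, 0.0479]
orientation: [0.435, -0.558, 0.433, 0.558]
wrist_force: [1.9, 0.3, 0.2]
finger_gap: 0.0
```

>>> {"op": "servo_tool", "data": {
  "deltas": [
    [0, 0, 0, -3, 3, -0.5, 0],
    [0, 0, 0, -3, 3, -0.5, 0],
    [0, 0, 0, -2, 3, -0.5, 0]
  ]
}}

```text
t: 7.7
eef_pos: [0.5486, 0.0062, 0.0462]
orientation: [0.434, -0.558, 0.434, 0.559]
wrist_force: [0.8, -0.8, 0.3]
finger_gap: -0.0001
```

>>> {"op": "servo_tool", "data": {
  "deltas": [
    [0, 0, 0, 0, 2, 0, 0],
    [0, 0, 0, 0, 1.5, 0, 0]
  ]
}}

```text
t: 7.87
eef_pos: [0.5473, 0.0092, 0.0462]
orientation: [0.432, -0.558, 0.435, 0.559]
wrist_force: [2.1, -9.2, 0.4]
finger_gap: 0.0002
```

>>> {"op": "servo_tool", "data": {
  "deltas": [
    [0, 0, 0, 0, 1.5, 0, 0],
    [0, 0, 0, 0, 1, 0, 0]
  ]
}}

```text
t: 8.03
eef_pos: [0.5474, 0.009, 0.0463]
orientation: [-0.43, 0.559, -0.436, -0.558]
wrist_force: [2.4, -5.4, -0.1]
finger_gap: 0.0003
```

The force rose to 9 N and the motion stalled, so the bar is on its stop. Now I'll back off, lift and check.

>>> {"op": "servo_tool", "data": {
  "deltas": [
    [0, 0, 0, 0, -6, 0, 0],
    [0, 0, 0, 0, -4, 10, 0],
    [0, 0, 0, 0, 0, 40, 0],
    [0, 0, 0, 0, 10, 40, 0],
    [0, 0, 0, 0, 30, 40, 0],
    [0, 0, 0, 0, 30, 20, 0],
    [0, 0, 0, 0, 0, 0, 0],
    [0, 0, 0, 0, 0, 0, 0]
  ]
}}

```text
t: 8.7
eef_pos: [0.5428, 0.0648, 0.1982]
orientation: [0.431, -0.556, 0.437, 0.56]
wrist_force: [-0.2, -0.3, -0.4]
finger_gap: 0.0
```

```bash
python3 look.py w8 | grep -v dark; python3 - <<'E'
from h import *
a=cv2.imread("pics/w8.png");c=env.calibration("wrist")
r=blobs(a,(0,150,90),(8,255,255),300)[0]
P=np.array([onz(c,p[0]*1.,.045)[:2] for p in r],np.float32);b=cv2.boxPoints(cv2.minAreaRect(P));e=sorted([b[1]-b[0],b[2]-b[1]],key=np.linalg.norm)[1]
print("bar axis deg",np.degrees(np.arctan2(e[1],e[0])),"len",np.linalg.norm(e))
print(env.read_state()['wrist_force'])
E
```

```text
t 8.75 tcp [0.5431 0.0646 0.1983] yaw of tool y -165.78 tilt [-0.01  -0.003 -1.   ]
blue px [274. 135.] circ 0.5309 0.026 0.0316 rect [[0.4936000108718872, 0.04830000177025795], [0.5087000131607056, -0.011699999682605267], [0.5677000284194946, 0.003100000089034438], [0.5526000261306763, 0.06310000270605087]]
red px [235. 131.] circ 0.5645 0.0307 0.0299 rect [[0.5343999862670898, 0.03550000116229057], [0.5367000102996826, 0.01769999973475933], [0.5947999954223633, 0.025200000032782555], [0.5924999713897705, 0.0430000014603138]]
bar axis deg 7.355781 len 0.05865097
[ 0.72348587 -0.0436554   1.53680821]
```

View pics/w8.png

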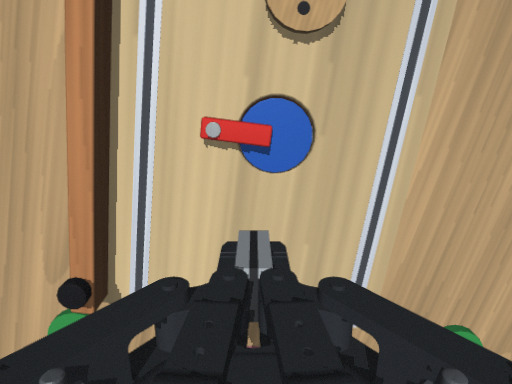

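The bar's axis is at 7.4°, matching the board's yaw of about 7.3°, so the button is on its stop. The insert is flush and centred under it at (276,135), and the arm is clear. Handing in.

```bash
python3 -c "
from cell import env
print(env.finish_job())"
```

```text
the job is handed in; nothing more can be done
None
```

I slid the blue insert across the board with two part-open fingers until it dropped into the recess. Then I pushed the red turn-button round with closed fingers until it met its stop, and handed the job in at about 8.8 s.

**Last checks (wrist pictures only; no verdict is reported):**
- **Insert:** it lies in the recess with an even gap all round and looks flat. Its measured centre is about 2 mm from the recess centre; I didn't measure its height.
- **Turn-button:** the bar lies at 7.4° against a board yaw of about 7.3°. The force rose to about 9 N as it stalled on the stop.
- **Worn insert:** I never touched it. It was only partly in the last picture, so I didn't re-measure its position.
- **Arm:** it was about 15 cm above the board and touching nothing at hand-in.

**Disagreement:** my first estimate of the recess centre was about 5 mm off the close-up one. I used the close-up value, and the insert dropped in there.

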